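# Latch the charging die and hold its plunger at the loading mark

## Task

The grey graphite charging die is about to be filled through its side chute, so open it for loading: first swing the hinged steel bail down over the die until its crossbar rests in the catch, because otherwise the snug plunger would lift the whole die out of its nest. Then take the plunger by its black knob and draw it straight up, without forcing it sideways, until the yellow ring has come clear out of the top of the bore while the red ring below it is still hidden inside. Finish with the gripper still holding the plunger at that height while the bail stays latched, and leave the vials and tools around the stand where they are.

Things in the scene. Friction and masses are not known exactly. Their poses are not given: they have to be found in the camera images.
- stand: Loading stand, fixed to the bench: blue base plate 150 (x) x 180 (y) x 14 mm, an aluminium nest ring (outer diameter 84, 12 high) in its middle, a hinge column at its +y edge and a catch column at its -y edge. Origin: centre of the plate's underside; z up, +x towards the chute and the far side of the bench.
- bail_hinge (a point): Middle of the bail's hinge pin, at (0, 60, 94) mm in the stand's frame. The pin runs along the stand's x.
- bail_ball (a point): Centre of the red ball grip (diameter 20 mm) at the free end of the bail, 164 mm from the hinge pin, on a stem 6 mm thick and 34 mm long that leaves the crossbar. It can be pinched from above with the fingers closing along the hinge pin's direction; it turns freely between them as the bail swings.
- bail (a joint): Angle of the bail, rad: 0 = closed, level, pointing along the stand's -y with the crossbar in the catch (end stop); pi/2 = upright; starts between 1.0 and 1.85, end stop 1.95. The bail is a steel fork: two bars 7 wide x 8 thick, 46 mm apart between centres, that pass either side of gland and knob, joined 120 mm from the hinge by a crossbar 8 mm thick. Its hinge is stiff (0.45 N m, about 3 N at the ball): it stays where it is left and, closed, holds the die down.
- catch (a point): Centre of the open notch of the catch, where the middle of the closed bail's crossbar lies, at (0, -60, 94) mm in the stand's frame, on a post 30 x 18 mm; the notch's lips end at the height of the crossbar's axis.
- die: Graphite charging die, a loose dark grey cylinder 64 mm in diameter with a shoulder 75 mm above its underside, and on it an aluminium gland 35 mm in diameter and 12 mm high; about 0.4 kg. It stands in the nest, its underside on the base plate, 14 mm above the stand's origin. A steel loading chute leans out of its +x side, to about 61 mm from the axis and 64 mm up. Bore 21.5 mm, its floor 10 mm above the underside. Origin: centre of the underside, z up.
- die_mouth (a point): Centre of the top rim of the bore (top of the gland), 87 mm above the die's underside and 101 mm above the bench. The frame's z is the bore's axis, upwards.
- plunger: Loose steel plunger standing in the bore, its foot on the bore's floor at the start: rod 20 mm in diameter and 91 mm long, then a black knurled knob; about 0.22 kg. A wiper seal in the gland drags on it with about 6 to 9 N, either way. Origin: centre of the foot, z along the rod towards the knob.
- plunger_knob (a point): Middle of the plunger's black round knob, 28 mm in diameter and 30 mm high, 106 mm above the foot. At the start the knob's underside is 14 mm above the gland.
- yellow_ring (a point): Lower edge of the yellow ring on the rod (ring 4 mm high), on the axis, 35 mm above the foot: 42 mm below the mouth at the start, so a lift of 42 mm brings the whole ring out.
- red_ring (a point): Upper edge of the red ring on the rod (ring 4 mm high), on the axis, 21 mm above the foot: 56 mm below the mouth at the start, so at a lift of more than 56 mm it would begin to show.
- vial_white: Bystander: clear vial with black cap, white contents, diameter 27, 55 mm high, standing on the bench beyond the stand. Origin: centre of its underside.
- rack: Bystander: fixed white vial rack, 46 x 126 x 32 mm with three cells. Origin: centre of its underside.
- vial_green: Bystander: like the white vial but with green contents, in an end cell of the rack. Origin: centre of its underside.
- vial_grey: Bystander: like the white vial but with grey contents, in the other end cell of the rack. Origin: centre of its underside.
- mortar: Bystander: white porcelain mortar, 96 mm across, 50 mm high. Origin: centre of its underside.
- spatula: Bystander: narrow steel lab spatula 190 mm long, 12 mm wide, lying on the bench along its own x. Origin: its middle.
- spacer: Bystander: flat graphite spacer ring, outer diameter 64, 12 mm high. Origin: centre of its underside.
- brush: Bystander: cleaning brush 160 mm long, lying on the bench along its own x. Origin: its middle.
Not all that is in view belongs to the job. Leave any blue or orange look-alike of the plunger alone. There is more than one size of the die; the one meant has the size given above.

How it is judged:
On the way:
1. the bail is swung down into its catch while the plunger is still home (value of joint bail below 0.06 rad and z of yellow_ring in the frame of die_mouth below -0.036 m), for 0.2 s.
At the end, for the whole second after the job is handed in: The bail is closed in its catch (joint below 0.06 rad); the yellow ring is clear of the bore and the red ring hidden (plunger drawn 41 to 57 mm out of the die), the plunger at rest in the grip of the fingers (contact force above 2 N); the die sits in its nest (raised less than 5 mm) (z of yellow_ring in the frame of die_mouth above -0.001 m and z of red_ring in the frame of die_mouth below 0.001 m and contact force between the fingers and plunger above 2 N and value of joint bail below 0.06 rad and distance between die and stand below 0.019 m and linear speed of plunger below 0.01 m/s); the arm keeps its last pose, push and grip.
It fails at once if the plunger is overdrawn: the red ring comes more than 6 mm out of the bore (z of red_ring in the frame of die_mouth above 0.006 m).
It fails at once if the die is lifted or pushed more than 6 mm out of its nest (distance between die and stand above 0.02 m).
It fails at once if a vial, the mortar, the spatula, the spacer ring or the brush is moved by more than 15 mm (distance of any of vial_white, vial_green, vial_grey, mortar, spatula, spacer, brush from where it was at the start of the episode above 0.015 m).
It fails at once if the plunger is forced against the bore while it is drawn out (more than 22 N between plunger and die, its seal included, once it is more than 6 mm up) (contact force between plunger and die above 22 N and z of yellow_ring in the frame of die_mouth above -0.036 m).
It also fails if it takes over 51 s, if anything falls off the work surface, if the arm or the gripper's body presses on something with over 40 N, if the wrist force passes 120 N, or if a joint passes its speed limit or range.

## Robot

A 6-joint arm with a two-finger parallel gripper is mounted at the origin on the work surface. World frame = base frame: x ahead of the robot, y to its left, z up, the work surface at z = 0. Lengths are in m, angles in rad, forces in N, time in s.
With the tool pointing down it reaches from about 0.325 to 0.9 m from the base axis. Payload 3.5 kg.
Tool frame: the origin (TCP) lies between the finger pads; the fingertips stand nose_length ahead of it and the grasp point (between the pads) lies 2 mm behind it (nose_length is the distance from the TCP to the fingertips, in m); x points along the fingers, z is the direction in which the jaws open and shut, and the axes are right-handed (so a half turn about x gives the same grasp; the last joint's range is limited). The gripper opens to 85 mm and grips with 20 to 120 N. Pads are 22 mm wide; open, the fingers measure 114 mm over their backs; the gripper's body (76 mm by 85 mm) begins 54 mm behind the grasp point. The pads swing forward as they close: fully open they stand 13 mm farther back than shut.
Start: joints at [-1.448, 0.276, -0.026, 1.268, 0, 1.467], TCP at [0.14, -0.609, 0.248] pointing down, gripper open.
Joint ranges: [-3.12, 3.12], [-0.85, 1.88], [-1.08, 1.24], [-1.95, 2.15], [-1.57, 1.53], [-3.14, 3.14]. Speed limits (rad/s): [2.57, 2.57, 3.14, 3.14, 3.14, 3.14].

## Interface

Orientations are given as [roll, pitch, yaw] about the fixed x, y, z axes, in that order (R = Rz(yaw) Ry(pitch) Rx(roll)).
In Python, from rig import * gives the robot as it stands.
- The arm moves only by the tool apply_moves, never from a script. Its argument "increments" is a list that holds one entry, the list of rows, each a list of 7 numbers: the shift along the tool's x, y, z in cm, then the turn, a rotation vector about the tool's x, y, z in rad, then the finger opening in cm, from 0 to 8.54. In form: [[[x, y, z, ax, ay, az, gripper], ...]]. A call has exactly 10 rows; each row shifts and turns the pose as measured when the row begins, along the tool's axes as they then stand; what a row does not reach is not made up. A row lasts 1/10 s, in which the tool goes at most 50 mm and 8.59 degrees, less where a joint would pass 70% of its speed; a pose out of reach is approached as far as the arm can. A call is refused whole if a number of a shift passes 5 or a number of a turn 0.15, either way. A call with a gripper value outside its range is refused whole. The fingers move at their own pace and stop on an object; "force" is the grip in N (left out, the last holds). Time passes only in rows, so rows that do not move let the fingers close, or fill a call up. It gives the time, the measured TCP pose, the force and the opening at its end, in the units of the state.
- state(): the state, without advancing time (a new reading comes with each control period).
- get_image(name): name is "scene" or "top"; returns a dict with "img" (420x560x3 uint8, blue, green, red), "intrinsics" (3x3 intrinsics, pixels), "pose" (4x4, takes a point from camera to world coordinates). Camera axes: x right, y up, looking along -z (the intrinsics and any distortion apply to the point x, -y, -z); pixel columns grow to the right and rows downward; lengths in m; the calibration is good to about 2 mm. A picture is of the moment at which its call begins. There is no depth.
- job_done(): hands the job in, once; it reports no verdict.
Trained networks look in a picture, given as the dict that the camera call returned (one of the last four; its "shot" number tells which), for a name from the list of things; names that differ only in an ending like _2 or _b are one class to them, and where a whole thing is asked for, a point or a joint stands for the part that bears it (a point fixed in the world has none). Each returns a list of dicts, best first, with "conf" (0 to 1); they miss things now and then, are a little off and sometimes report something else, mostly with a low value. They report only what shows in the picture. A call takes as long as a camera call. They do not tell look-alikes from the thing itself.
- masks_of(picture, label): "region" (420x560 bool, what is visible of it) and "rect" ([centre column, centre row, width, height] in pixels, round what is visible of it).
The state is a dict: "time": time; "q": joint angles; "qd": joint speeds; "joint_efforts": joint torques, N m; "eef_pos": TCP position; "tcp_rot": TCP orientation; "contact_force": force on the tool from outside, world axes, zero at the start; "torque": the same for the moment, N m; "gripper_width": opening from 0.0 (shut) to 1.0 (fully open).
Only numpy, scipy, OpenCV 4.12 (cv2) and the standard library are available. Lean on these libraries where they do the work, as an engineer would, in place of code of your own. Each camera call takes 0.05 s, during which the arm holds its last target. There are 200 camera calls.

## Working session

There is one attempt and no reset: what is moved stays moved. The work goes in short steps, Python scripts to look and compute and a tool call to move; the robot and the scene stay as the last step left them, time stands still between calls to the robot, and variables do not carry over. Pictures are saved under pics/ and viewed, about 8 in all and at most 12, crops included, and the job is handed in when it is done.

Besides the shell and the picture viewer there is one more tool, called after ">>>" by a JSON object that holds its "api" and its "payload", one argument or row to a line. apply_moves: Moves the arm, as the interface text tells. Its arguments: {"type":"object","properties":{"increments":{"type":"array"},"force":{"type":"number"}},"required":["increments"]}

```bash
ls; mkdir -p pics; python3 - <<'E'
from rig import *
import cv2,numpy as np
s=state();print(s)
for n in("scene","top"):
    p=get_image(n);cv2.imwrite(f"pics/{n}0.png",p["img"]);print(n,p["intrinsics"],p["pose"])
    for l in("stand","bail_ball","bail","die","plunger","plunger_knob","vial_white","rack","mortar"):
        print(l,[(round(m["conf"],2),np.round(m["rect"])) for m in masks_of(p,l)][:3])
E
```

```text
pics
{'time': 0.0, 'q': array([-1.44840903e+00,  2.77132665e-01, -2.79269185e-02,  1.26800385e+00,
        4.60607926e-06,  1.46741148e+00]), 'qd': array([ 0.00083696,  0.00111253,  0.00126047,  0.00028203,  0.00084048,
       -0.00206494]), 'joint_efforts': array([ 2.05197481e-03, -4.45510161e+01,  2.95202655e+01,  1.62481639e-02,
        1.02018348e-04,  8.14494179e-07]), 'eef_pos': array([ 0.13981888, -0.60837617,  0.24713819]), 'tcp_rot': array([3.03617611, 1.56852922, 1.69115192]), 'contact_force': array([ 0.09260175, -0.09430298,  1.45219572]), 'torque': array([ 0.017503  , -0.02208832,  0.01066703]), 'gripper_width': 0.9997094672524441}
scene [[432.94670408   0.         275.07554839]
 [  0.         432.94670408 210.09996966]
 [  0.           0.           1.        ]] [[-0.78461679 -0.5260006   0.32817657  0.86327126]
 [ 0.61996533 -0.66943149  0.40927309  0.43992838]
 [ 0.00441384  0.52458063  0.85134933  1.00554071]
 [ 0.          0.          0.          1.        ]]
stand [(0.84, array([265., 220.,  77.,  99.]))]
bail_ball [(0.92, array([269., 205.,  29.,  64.]))]
bail [(0.9
[... 790 characters left out ...]
0.21206103  0.97724857  1.64161185]
 [ 0.          0.          0.          1.        ]]
stand [(0.89, array([290., 218.,  64.,  59.]))]
bail_ball [(0.56, array([280., 205.,  26.,  22.]))]
bail [(0.63, array([290., 208.,   9.,   7.])), (0.49, array([279., 207.,  22.,  21.]))]
die [(0.74, array([282., 168.,  11.,  22.])), (0.66, array([288., 211.,  25.,  32.])), (0.23, array([175., 204.,  12.,  49.]))]
plunger [(0.63, array([284., 261.,   9.,  17.])), (0.54, array([342., 223.,   4.,   9.]))]
plunger_knob [(0.49, array([341., 226.,  10.,  13.]))]
vial_white []
rack [(0.73, array([158., 247.,  40.,  19.]))]
mortar [(0.71, array([407., 197.,  32.,  29.])), (0.34, array([161., 246.,  40.,  16.]))]
```

```bash
python3 - <<'E'
import cv2
a=cv2.imread("pics/scene0.png")[120:320,150:410];cv2.imwrite("pics/s1.png",cv2.resize(a,None,fx=3,fy=3,interpolation=2))
a=cv2.imread("pics/top0.png")[130:290,130:390];cv2.imwrite("pics/t1.png",cv2.resize(a,None,fx=3,fy=3,interpolation=2))
E
```

```text
(no output)
```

View pics/s1.png

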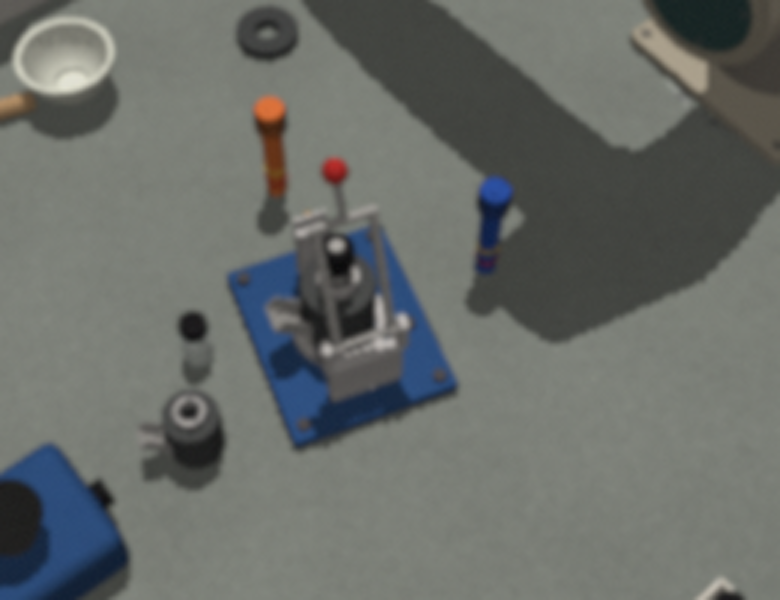

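View pics/t1.png

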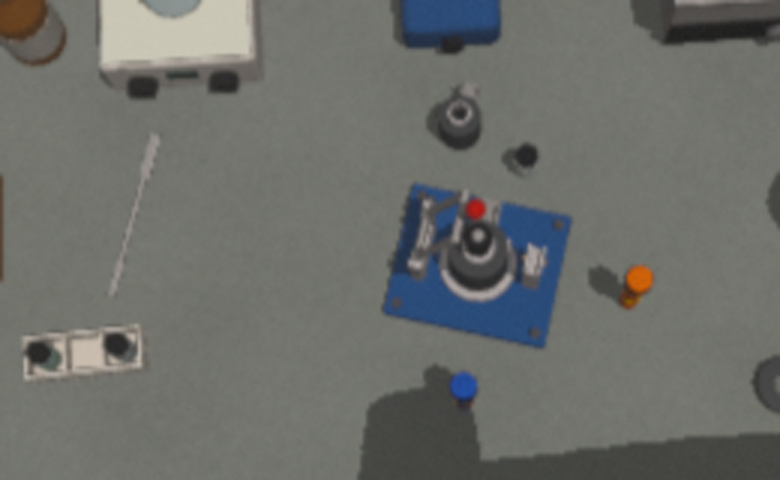

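The `scene` crop shows the stand (centre ≈ full px 264,220). The ball is at (262,177) and the black knob at (263,201). The look-alikes are:
- an orange plunger at (240,157)
- a blue plunger at (315,183)
- a smaller die at (214,258)

The target is the black-knob plunger in the die on the blue plate, which the crop confirms. Next I'll fit the stand's pose.

```bash
cat >h.py <<'E'
from rig import *
import cv2,numpy as np
from scipy.optimize import least_squares
from scipy.spatial.transform import Rotation as R
def proj(p,X):
    T=np.linalg.inv(p["pose"]);c=np.atleast_2d(X)@T[:3,:3].T+T[:3,3]
    c=c*[1,-1,-1];u=c@np.asarray(p["intrinsics"]).T;return u[:,:2]/u[:,2:]
def tri(ps,uv,x0=(.35,0,.1)):
    r=least_squares(lambda X:np.concatenate([proj(p,X)[0]-u for p,u in zip(ps,uv)]),x0);return r.x,r.fun
def quad(p,rng):
    hsv=cv2.cvtColor(p["img"],cv2.COLOR_BGR2HSV)
    return cv2.inRange(hsv,(95,110,30),(125,255,255))
def red(p,z):
    h=cv2.cvtColor(p["img"],cv2.COLOR_BGR2HSV);m=cv2.inRange(h,(0,170,70),(4,255,255))|cv2.inRange(h,(172,150,70),(180,255,255))
    n,l,s,c=cv2.connectedComponentsWithStats(m);return [(s[i,4],c[i]) for i in range(1,n) if s[i,4]>8]
E
python3 - <<'E'
from h import *
ps=[get_image(n) for n in("scene","top")]
off=[np.array([150,120]),np.array([130,130])]
# corners order: stand (+x,+y),(+x,-y),(-x,-y),(-x,+y)
top=np.array([[413,183],[571,215],[546,347],[384,311]])/3+off[1]
sc=np.array([[297,447],[228,275],[380,228],[456,386]])/3+off[0]
C=np.array([[75,90],[75,-90],[-75,-90],[-75,90]])/1e3
def pts(v,L):return np.c_[L@np.array([[np.cos(v[2]),np.sin(v[2])],[-np.sin(v[2]),np.cos(v[2])]])+v[:2],np.full(len(L),.014)]
for use in([0],[1],[0,1]):
    f=lambda v:np.concatenate([(proj(ps[i],pts(v,C))-[sc,top][i]).ravel() for i in use])
    r=least_squares(f,[.35,0,0]);print(use,r.x.round(4),r.fun.round(1))
v=r.x
cands=[red(p,0) for p in ps];print(cands)
print("ball man",tri(ps,[np.array([335,170])/3+off[0],np.array([476,209])/3+off[1]]))
print("knobtop",tri(ps,[np.array([338,243])/3+off[0],np.array([479,235])/3+off[1]]))
def S(q):return np.array([[np.cos(v[2]),-np.sin(v[2])],[np.sin(v[2]),np.cos(v[2])]])@q+v[:2]
print("hinge",S([0,.06]),"catch",S([0,-.06]))
print(proj(ps[0],np.r_[v[:2],.145]),proj(ps[1],np.r_[v[:2],.145]))
T=R.from_euler("xyz",state()["tcp_rot"]).as_matrix();print(T.round(3))
import rig;print([n for n in dir(rig) if n[0]!="_"],getattr(rig,"nose_length",None))
E
```

```text
[0] [ 0.5433 -0.0077 -0.2872] [-0.9  0.4 -0.9  0.1  0.3 -1.4  1.4  0.6]
[1] [ 0.5412 -0.0135 -0.2779] [-0.1 -0.4  0.6 -0.1 -0.1 -0.1 -0.4  0.5]
[0, 1] [ 0.5423 -0.0103 -0.2833] [-1.  -0.6 -1.2 -0.6 -0.1 -2.2  1.2 -0.5 -1.  -0.7 -0.3 -0.2 -1.2 -0.2
 -1.5  0.1]
[[(np.int32(74), array([ 36.28378378, 121.98648649])), (np.int32(31), array([261.25806452, 176.41935484]))], [(np.int32(56), array([459.23214286,  97.57142857])), (np.int32(25), array([287.96, 199.4 ]))]]
ball man (array([ 0.54133429, -0.0094746 ,  0.24712663]), array([-0.18453639, -0.05149146, -0.17803695,  0.17644817]))
knobtop (array([ 0.5398775 , -0.01209275,  0.14594419]), array([-0.41148217, -0.11588316, -0.39273213,  0.37955001]))
hinge [0.55905591 0.04734172] catch [ 0.52551504 -0.0678755 ]
[[261.92344306 202.14142189]] [[288.61359832 208.05379893]]
[[ 0.     0.975  0.224]
 [-0.     0.224 -0.975]
 [-1.     0.     0.   ]]
['PlanningError', 'get_image', 'job_done', 'masks_of', 'nose_length', 'state'] 0.017
```

>>> {"api": "apply_moves", "payload": {
  "increments": [
    [[-1.2,3.3,-3.1,0,0,0,5],[-1.2,3.3,-3.1,0,0,0,5],[-1.2,3.3,-3.1,0,0,0,5],[-1.2,3.3,-3.1,0,0,0,5],[-1.2,3.3,-3.1,0,0,0,5],[-1.2,3.3,-3.1,0,0,0,5],[-1.2,3.3,-3.1,0,0,0,5],[-1.2,3.3,-3.1,0,0,0,5],[-1.2,3.3,-3.1,0,0,0,5],[-1.2,3.3,-3.1,0,0,0,5]]
  ],
  "force": 40
}}

```text
time: 2.1
eef_pos: [0.3983, -0.2248, 0.3708]
tcp_rot: [0.978, 1.568, -0.379]
contact_force: [0.8, -0.6, -0.2]
gripper_width: 0.584
```

>>> {"api": "apply_moves", "payload": {
  "increments": [
    [[0,0,0,-0.14,0,0,5],[0,0,0,-0.14,0,0,5],[0,0,0,-0.14,0,0,5],[0,0,0,-0.14,0,0,5],[0,0,0,-0.14,0,0,5],[0,0,0,-0.14,0,0,5],[0,0,0,-0.14,0,0,5],[0,0,0,-0.08,0,0,5],[0,0,0,0,0,0,5],[0,0,0,0,0,0,5]]
  ]
}}

```text
time: 3.1
eef_pos: [0.4027, -0.2178, 0.3755]
tcp_rot: [-0.181, 1.559, -0.422]
contact_force: [-0.2, 0.5, -0.2]
gripper_width: 0.582
```

```bash
cat >>h.py <<'E'
YAW=-.281
def to(target,yaw=YAW):
    s=state();T=R.from_euler("xyz",s["tcp_rot"]).as_matrix()
    x=np.array([0,0,-1.]);z=np.array([np.cos(yaw),np.sin(yaw),0]);G=np.c_[x,np.cross(z,x),z]
    print("t",s["time"],"pos",s["eef_pos"].round(4),"F",np.round(s["contact_force"],1),"w",round(s["gripper_width"]*8.54,2),"q",s["q"].round(2))
    print("shift cm",((np.array(target)-s["eef_pos"])@T*100).round(2),"rot",R.from_matrix(T.T@G).as_rotvec().round(3))
E
python3 -c "
from h import *
to([.541,-.0105,.30])"
```

```text
t 3.1 pos [ 0.4027 -0.2178  0.3755] F [-0.2  0.5 -0.2] w 4.97 q [-0.64 -0.07 -0.15  1.48  0.    1.17]
shift cm [ 7.6  23.45  8.4 ] rot [0.04  0.012 0.002]
```

>>> {"api": "apply_moves", "payload": {
  "increments": [
    [[0,3.3,1.2,0.01,0,0,5],[0,3.3,1.2,0.01,0,0,5],[0,3.3,1.2,0.01,0,0,5],[0,3.3,1.2,0.01,0,0,5],[0,3.3,1.2,0,0,0,5],[0,3.3,1.2,0,0,0,5],[0,1.8,0.6,0,0,0,5],[0,0.8,0.3,0,0,0,5],[0,0,0,0,0,0,5],[0,0,0,0,0,0,5]]
  ]
}}

```text
time: 4.1
eef_pos: [0.5464, -0.0185, 0.3758]
tcp_rot: [-0.259, 1.557, -0.561]
contact_force: [-0.0, -0.8, -0.7]
gripper_width: 0.586
```

```bash
python3 -c "
from h import *
to([.541,-.0105,.30])"
```

```text
t 4.1 pos [ 0.5464 -0.0185  0.3758] F [-0.  -0.8 -0.7] w 5.0 q [-0.15  0.09  0.01  1.48 -0.01  1.72]
shift cm [ 7.56  0.63 -0.86] rot [-0.021  0.014  0.004]
```

>>> {"api": "apply_moves", "payload": {
  "increments": [
    [[0.9,0.1,-0.15,-0.005,0,0,5],[0.9,0.1,-0.15,-0.005,0.002,0,5],[0.9,0.1,-0.15,-0.005,0.002,0,5],[0.9,0.1,-0.15,-0.005,0.002,0,5],[0.9,0.1,-0.15,0,0.002,0,5],[0.9,0.1,-0.1,0,0.002,0,5],[0.9,0,-0.1,0,0.002,0,5],[0.9,0,0,0,0.002,0,5],[0.9,0,0,0,0,0,5],[0,0,0,0,0,0,5]]
  ]
}}

```text
time: 5.1
eef_pos: [0.5357, -0.0129, 0.286]
tcp_rot: [-2.321, 1.564, -2.607]
contact_force: [-0.4, -0.4, 0.6]
gripper_width: 0.585
```

```bash
python3 - <<'E'
from h import *
to([.541,-.0105,.245])
ims=[]
for n,(c,r) in (("scene",(262,180)),("top",(285,200))):
    p=get_image(n);ims.append(cv2.resize(p["img"][r-50:r+50,c-65:c+65],None,fx=3,fy=4-1,interpolation=2))
    print([(round(m["conf"],2),np.round(m["rect"])) for m in masks_of(p,"bail_ball")][:2],red(p,0))
    print(proj(p,state()["eef_pos"]))
cv2.imwrite("pics/a2.png",np.hstack(ims))
E
```

```text
t 5.1 pos [ 0.5357 -0.0129  0.286 ] F [-0.4 -0.4  0.6] w 5.0 q [-0.14  0.1  -0.16  1.32 -0.    1.71]
shift cm [4.1  0.4  0.47] rot [-0.005 -0.005  0.005]
[(0.63, array([270., 206.,  30.,  63.])), (0.28, array([173., 141.,  37.,  27.]))] [(np.int32(71), array([ 36.25352113, 122.05633803])), (np.int32(30), array([261.2       , 176.33333333]))]
[[261.88104773 162.92870051]]
[] [(np.int32(57), array([459.19298246,  97.50877193]))]
[[289.96162532 197.49921457]]
```

View pics/a2.png

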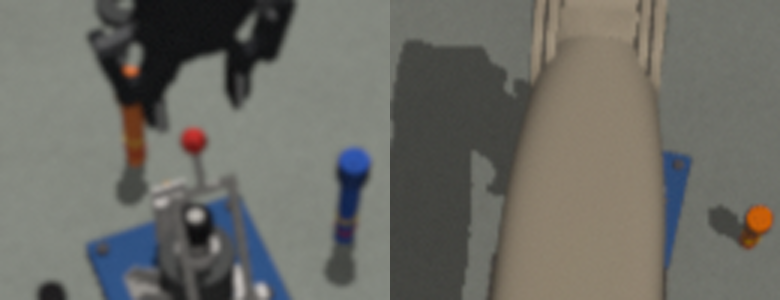

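The view shows the ball at crop (194,140), centred below the open fingers, whose tips are at about (150,115) and (238,95). I'm descending now.

>>> {"api": "apply_moves", "payload": {
  "increments": [
    [[0.5,0.1,0.1,0,0,0,5],[0.7,0.1,0.1,0,0,0,5],[0.7,0.1,0.1,0,0,0,5],[0.7,0.05,0.1,0,0,0,5],[0.7,0,0.05,0,0,0,5],[0.5,0,0,0,0,0,5],[0.3,0,0,0,0,0,5],[0,0,0,0,0,0,5],[0,0,0,0,0,0,5],[0,0,0,0,0,0,5]]
  ]
}}

```text
time: 6.3
eef_pos: [0.5434, -0.0111, 0.2446]
tcp_rot: [-1.402, 1.566, -1.688]
contact_force: [0.0, -0.2, 0.1]
gripper_width: 0.586
```

```bash
python3 - <<'E'
from h import *
to([.541,-.0105,.245])
p=get_image("scene");print(red(p,0))
cv2.imwrite("pics/a3.png",cv2.resize(p["img"][130:230,197:327],None,fx=4,fy=4,interpolation=2))
E
```

```text
t 6.3 pos [ 0.5434 -0.0111  0.2446] F [ 0.  -0.2  0.1] w 5.0 q [-0.14  0.13 -0.21  1.23 -0.    1.72]
shift cm [-0.04 -0.01 -0.24] rot [-0.005  0.001  0.004]
[(np.int32(71), array([ 36.25352113, 122.05633803])), (np.int32(27), array([261.11111111, 176.51851852]))]
```

View pics/a3.png

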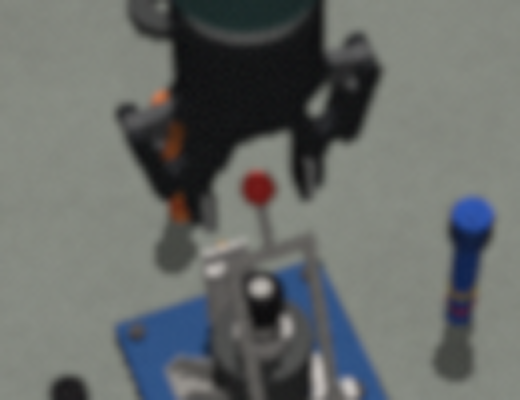

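The ball at crop (258,188) sits between the fingertips at (205,215) and (308,185). I'm closing on it.

>>> {"api": "apply_moves", "payload": {
  "increments": [
    [[0,0,-0.2,0,0,0,4],[0,0,0,0,0,0,3],[0,0,0,0,0,0,2.5],[0,0,0,0,0,0,1.8],[0,0,0,0,0,0,1.2],[0,0,0,0,0,0,1.2],[0,0,0,0,0,0,1.2],[0,0,0,0,0,0,1.2],[0,0,0,0,0,0,1.2],[0,0,0,0,0,0,1.2]]
  ],
  "force": 40
}}

```text
time: 7.35
eef_pos: [0.5415, -0.0105, 0.2458]
tcp_rot: [-1.088, 1.566, -1.373]
contact_force: [-0.6, -0.3, 0.8]
gripper_width: 0.203
```

```bash
python3 -c "
from h import *
to([.541,-.0105,.245])"
```

```text
t 7.35 pos [ 0.5415 -0.0105  0.2458] F [-0.6 -0.3  0.8] w 1.73 q [-0.14  0.13 -0.21  1.23 -0.    1.72]
shift cm [ 0.08 -0.02 -0.05] rot [-0.005  0.002  0.004]
```

>>> {"api": "apply_moves", "payload": {
  "increments": [
    [[0.35,-0.75,0,0,0,0,1.2],[0.35,-0.75,0,0,0,0,1.2],[0.4,-0.7,0,0,0,0,1.2],[0.4,-0.7,0,0,0,0,1.2],[0.5,-0.65,0,0,0,0,1.2],[0.5,-0.65,0,0,0,0,1.2],[0.55,-0.6,0,0,0,0,1.2],[0.55,-0.6,0,0,0,0,1.2],[0,0,0,0,0,0,1.2],[0,0,0,0,0,0,1.2]]
  ],
  "force": 60
}}

```text
time: 8.35
eef_pos: [0.5246, -0.0679, 0.2097]
tcp_rot: [-0.537, 1.566, -0.825]
contact_force: [0.9, 2.7, 2.2]
gripper_width: 0.195
```

```bash
cat >>h.py <<'E'
def arc():
    s=state();c,sn=np.cos(YAW),np.sin(YAW);O=np.array([.541,-.0110])
    d=s["eef_pos"][:2]-O;xs=d@[c,sn];ys=d@[-sn,c];h=s["eef_pos"][2]+.002-.094
    print("stand xy",xs.round(4),ys.round(4),"theta",np.arctan2(h,.06-ys).round(3),"r",np.hypot(h,.06-ys).round(4))
E
python3 -c "
from h import *
to([.541,-.0105,.245]);arc()"
```

```text
t 8.35 pos [ 0.5246 -0.0679  0.2097] F [0.9 2.7 2.2] w 1.67 q [-0.25  0.13 -0.29  1.15 -0.    1.61]
shift cm [-3.55  5.96 -0.05] rot [-0.007  0.004  0.002]
stand xy 0.0001 -0.0592 theta 0.779 r 0.1675
```

>>> {"api": "apply_moves", "payload": {
  "increments": [
    [[0.7,-0.55,0,0,0,0,1.2],[0.75,-0.55,0,0,0,0,1.2],[0.8,-0.5,0,0,0,0,1.2],[0.85,-0.45,0,0,0,0,1.2],[0.9,-0.45,0,0,0,0,1.2],[0.9,-0.4,0,0,0,0,1.2],[0.95,-0.35,0,0,0,0,1.2],[1.0,-0.3,0,0,0,0,1.2],[0,0,0,0,0,0,1.2],[0,0,0,0,0,0,1.2]]
  ]
}}

```text
time: 9.35
eef_pos: [0.5118, -0.1097, 0.137]
tcp_rot: [-1.476, 1.553, -1.762]
contact_force: [-0.4, 0.1, 0.2]
gripper_width: 0.145
```

```bash
python3 -c "
from h import *
to([.541,-.0105,.245]);arc()"
```

```text
t 9.35 pos [ 0.5118 -0.1097  0.137 ] F [-0.4  0.1  0.2] w 1.24 q [-0.33  0.18 -0.39  0.99 -0.02  1.53]
shift cm [-10.98  10.15   0.03] rot [-0.004  0.002  0.018]
stand xy -0.0007 -0.1029 theta 0.27 r 0.169
```

```bash
python3 - <<'E'
from h import *
ims=[]
for n in("scene","top"):
    p=get_image(n);print(red(p,0),proj(p,state()["eef_pos"]))
    if n=="scene":cv2.imwrite("pics/a4.png",cv2.resize(p["img"][120:230,197:327],None,fx=5,fy=5,interpolation=2))
E
```

```text
[(np.int32(72), array([ 36.19444444, 122.08333333])), (np.int32(33), array([251.75757576, 166.18181818]))] [[247.57495323 171.11373232]]
[(np.int32(59), array([459.18644068,  97.50847458]))] [[322.07837069 216.19598838]]
```

View pics/a4.png

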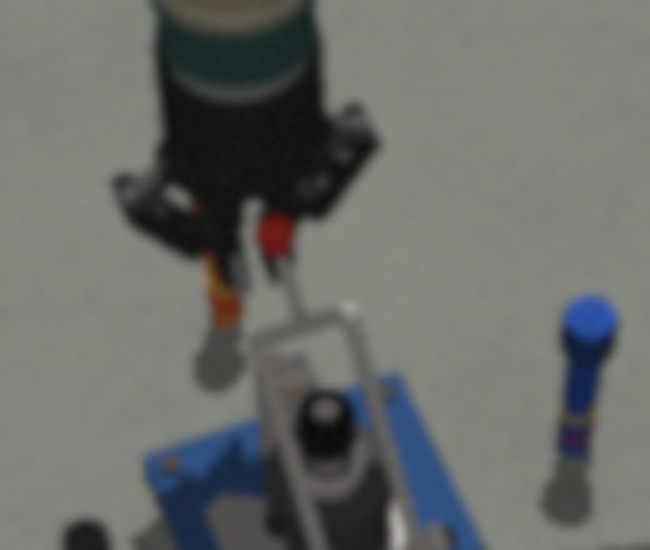

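The ball, at crop (275,232), has slipped out. It now sits beside the right finger and the bail is part way down. I'll locate it on its circle.

```bash
python3 - <<'E'
from h import *
p=get_image("scene");uv=red(p,0)[-1][1]
c,sn=np.cos(YAW),np.sin(YAW)
def ball(th,O=(.541,-.0110),r=.164):
    ys=.06-r*np.cos(th);return np.array([O[0]-sn*ys,O[1]+c*ys,.094+r*np.sin(th)])
for th in np.arange(.2,1.21,.1):print(th.round(1),ball(th).round(4),(proj(p,ball(th))[0]-uv).round(1))
# initial: ball at pixel 261.26,176.42
print([(th,(proj(p,ball(th))[0]-[261.2,176.4]).round(1)) for th in (1.1,1.15,1.2,1.25)])
E
```

```text
0.2 [ 0.5131 -0.1078  0.1266] [-3.8  8.2]
0.3 [ 0.5142 -0.1039  0.1425] [-3.6  5.6]
0.4 [ 0.5157 -0.0985  0.1579] [-3.1  3.5]
0.5 [ 0.5177 -0.0916  0.1726] [-2.4  2. ]
0.6 [ 0.5201 -0.0834  0.1866] [-1.4  1.1]
0.7 [ 0.5229 -0.0739  0.1997] [-0.1  0.8]
0.8 [ 0.526  -0.0631  0.2116] [1.4 1.3]
0.9 [ 0.5294 -0.0513  0.2225] [3.1 2.4]
1.0 [ 0.5331 -0.0385  0.232 ] [5.1 4.3]
1.1 [ 0.537  -0.0248  0.2402] [7.3 6.8]
1.2 [ 0.5412 -0.0104  0.2469] [ 9.7 10.2]
[(1.1, array([-2.3, -3.4])), (1.15, array([-1.2, -1.8])), (1.2, array([ 0.1, -0. ])), (1.25, array([1.3, 1.9]))]
```

>>> {"api": "apply_moves", "payload": {
  "increments": [
    [[0,-1.0,0,0,0,0,1.8],[0,-1.0,0,0,0,0,1.8],[0,-1.0,0,0,0,0,1.8],[0,-1.0,0,0,0,0,1.8],[0,-1.0,0,0,0,0,1.8],[-1.0,0,0,0,0,0,0],[-3,0,0,0,0,0,0],[-3,0,0,0,0,0,0],[-3,0,0,0,0,0,0],[-1,0,0,0,0,0,0]]
  ]
}}

```text
time: 10.5
eef_pos: [0.4958, -0.1609, 0.2543]
tcp_rot: [-1.476, 1.554, -1.764]
contact_force: [1.8, 0.1, 0.1]
gripper_width: -0.0
```

```bash
python3 -c "
from h import *
to([.541-.277*.026,-.011-.961*.026,.245]);arc();p=get_image('scene');print(red(p,0))"
```

```text
t 10.5 pos [ 0.4958 -0.1609  0.2543] F [1.8 0.1 0.1] w -0.0 q [-0.43  0.09 -0.24  1.24 -0.02  1.43]
shift cm [ 0.7  13.07  0.09] rot [-0.007  0.002  0.017]
stand xy -0.0019 -0.1566 theta 0.643 r 0.2706
[(np.int32(72), array([ 36.19444444, 122.08333333])), (np.int32(22), array([251.45454545, 166.86363636]))]
```

>>> {"api": "apply_moves", "payload": {
  "increments": [
    [[0,1.8,0,0,0,0.005,0],[0,1.8,0,0,0,0.005,0],[0,1.8,0,0,0,0.004,0],[0,1.8,0,0,0,0,0],[0,1.8,0,0,0,0,0],[0,1.8,0,0,0,0,0],[0,1.0,0,0,0,0,0],[0,0.5,0,0,0,0,0],[0,0,0,0,0,0,0],[0,0,0,0,0,0,0]]
  ]
}}

```text
time: 11.55
eef_pos: [0.5277, -0.0386, 0.2456]
tcp_rot: [-2.768, 1.561, -3.058]
contact_force: [-0.7, 0.5, -0.1]
gripper_width: -0.001
```

```bash
python3 -c "
from h import *
to([.541-.277*.028,-.011-.961*.028,.21]);arc();p=get_image('scene');print(red(p,0))"
```

```text
t 11.55 pos [ 0.5277 -0.0386  0.2456] F [-0.7  0.5 -0.1] w -0.01 q [-0.19  0.12 -0.23  1.24 -0.    1.67]
shift cm [3.55 0.24 0.55] rot [-0.009 -0.009  0.004]
stand xy -0.0051 -0.0302 theta 1.04 r 0.1781
[(np.int32(72), array([ 36.19444444, 122.08333333])), (np.int32(23), array([250.65217391, 165.91304348]))]
```

>>> {"api": "apply_moves", "payload": {
  "increments": [
    [[0.7,0,0.2,0,0,0,0],[0.9,0,0.2,0,0,0,0],[0.9,0,0.1,0,0,0,0],[0.9,0,0,0,0,0,0],[0.6,0,0,0,0,0,0],[0.6,0,0,0,0,0,0],[0.6,-0.3,0,0,0,0,0],[0.6,-0.3,0,0,0,0,0],[0.6,-0.3,0,0,0,0,0],[0,0,0,0,0,0,0]]
  ]
}}

```text
time: 12.6
eef_pos: [0.5305, -0.0521, 0.1776]
tcp_rot: [-2.483, 1.564, -2.776]
contact_force: [-0.4, 0.4, 2.1]
gripper_width: -0.002
```

```bash
cat >>h.py <<'E'
def th():
    p=get_image("scene");uv=red(p,0)[-1][1];c,sn=np.cos(YAW),np.sin(YAW)
    def b(t):
        ys=.06-.164*np.cos(t);return np.array([.541-sn*ys,-.011+c*ys,.094+.164*np.sin(t)])
    e=[(np.linalg.norm(proj(p,b(t))[0]-uv),t) for t in np.arange(-.05,1.3,.01)];print("bail",min(e),uv);return p
E
python3 -c "
from h import *
to([.541-.277*.05,-.011-.961*.05,.16]);arc();th()"
```

```text
t 12.6 pos [ 0.5305 -0.0521  0.1776] F [-0.4  0.4  2.1] w -0.02 q [-0.22  0.17 -0.32  1.09 -0.    1.65]
shift cm [ 1.77 -0.76 -0.11] rot [-0.012 -0.006  0.004]
stand xy 0.0013 -0.0424 theta 0.697 r 0.1335
bail (np.float64(217.50640299108412), np.float64(0.3500000000000001)) [ 36.19444444 122.08333333]
```

>>> {"api": "apply_moves", "payload": {
  "increments": [
    [[0.6,-0.25,0,0,0,0,0],[0.6,-0.25,0,0,0,0,0],[0.6,-0.2,0,0,0,0,0],[0.6,-0.2,0,0,0,0,0],[0.6,-0.15,0,0,0,0,0],[0.6,-0.1,0,0,0,0,0],[0.6,-0.1,0,0,0,0,0],[0.3,0,0,0,0,0,0],[0,0,0,0,0,0,0],[0,0,0,0,0,0,0]]
  ]
}}

```text
time: 13.65
eef_pos: [0.5266, -0.067, 0.1294]
tcp_rot: [-2.033, 1.562, -2.327]
contact_force: [-0.8, -1.7, 2.6]
gripper_width: -0.0
```

```bash
python3 - <<'E'
from h import *
to([.541-.277*.059,-.011-.961*.059,.115]);arc();p=th()
cv2.imwrite("pics/a5.png",cv2.resize(p["img"][120:230,197:327],None,fx=5,fy=5,interpolation=2))
E
```

```text
t 13.65 pos [ 0.5266 -0.067   0.1294] F [-0.8 -1.7  2.6] w -0.0 q [-0.24  0.21 -0.38  0.99 -0.01  1.62]
shift cm [ 1.44 -0.11 -0.16] rot [-0.013 -0.004  0.008]
stand xy 0.0017 -0.0578 theta 0.307 r 0.1236
bail (np.float64(217.50640299108412), np.float64(0.3500000000000001)) [ 36.19444444 122.08333333]
```

View pics/a5.png

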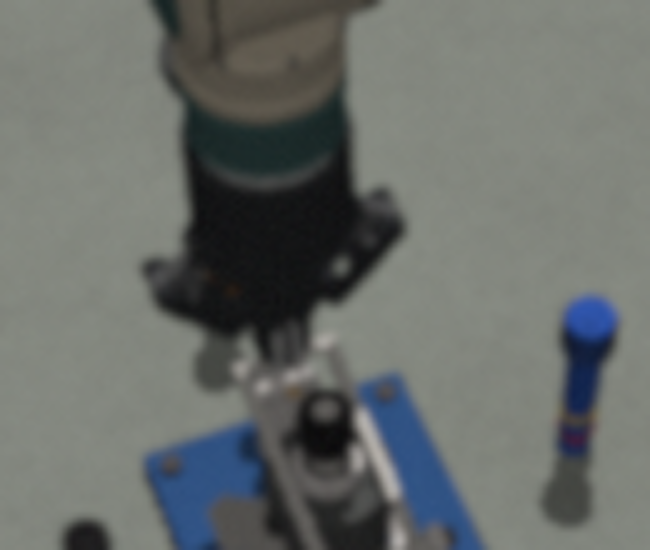

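The fingertips at crop (290,350) are pressing the crossbar, which is nearly level. I'll continue down until the stop.

>>> {"api": "apply_moves", "payload": {
  "increments": [
    [[0.4,0,0,0,0,0,0],[0.4,0,0,0,0,0,0],[0.4,0,0,0,0,0,0],[0.3,0,0,0,0,0,0],[0.2,0,0,0,0,0,0],[0.1,0,0,0,0,0,0],[0,0,0,0,0,0,0],[0,0,0,0,0,0,0],[0,0,0,0,0,0,0],[0,0,0,0,0,0,0]]
  ]
}}

```text
time: 14.7
eef_pos: [0.5268, -0.0669, 0.1148]
tcp_rot: [-1.873, 1.562, -2.166]
contact_force: [-1.3, -1.0, 5.6]
gripper_width: -0.001
```

```bash
python3 - <<'E'
from h import *
to([.541-.277*.059,-.011-.961*.059,.115]);arc()
E
```

```text
t 14.7 pos [ 0.5268 -0.0669  0.1148] F [-1.3 -1.   5.6] w -0.01 q [-0.24  0.22 -0.4   0.95 -0.01  1.62]
shift cm [-0.02 -0.14 -0.19] rot [-0.012 -0.003  0.009]
stand xy 0.0019 -0.0577 theta 0.191 r 0.1199
```

Tip z is about 0.098, which is the crossbar top when closed. I'll press a little further to confirm the stop.

>>> {"api": "apply_moves", "payload": {
  "increments": [
    [[0.2,0,0,0,0,0,0],[0.2,0,0,0,0,0,0],[0.2,0,0,0,0,0,0],[0.3,0,0,0,0,0,0],[0.3,0,0,0,0,0,0],[0.3,0,0,0,0,0,0],[0.3,0,0,0,0,0,0],[0.3,0,0,0,0,0,0],[0.3,0,0,0,0,0,0],[0.3,0,0,0,0,0,0]]
  ]
}}

```text
time: 15.7
eef_pos: [0.5271, -0.067, 0.1143]
tcp_rot: [-1.627, 1.56, -1.919]
contact_force: [-8.4, 0.3, 23.0]
gripper_width: -0.007
```

```bash
python3 - <<'E'
from h import *
to([.541-.277*.059,-.011-.961*.059,.30]);arc()
E
```

```text
t 15.7 pos [ 0.5271 -0.067   0.1143] F [-8.4  0.3 23. ] w -0.06 q [-0.24  0.22 -0.4   0.95 -0.01  1.62]
shift cm [-18.57  -0.33  -0.23] rot [-0.011 -0.001  0.011]
stand xy 0.0022 -0.0577 theta 0.187 r 0.1198
```

>>> {"api": "apply_moves", "payload": {
  "increments": [
    [[-1,0,0,0,0,0,0],[-2,0,0,0,0,0,0],[-2,0,0,0,0,0,3],[-2,0,0,0,0,0,6],[-1.5,0,0,0,0,0,6.5],[-0.5,0.7,0,0,0,0.003,6.5],[0,1.2,-0.1,0,0,0.003,6.5],[0,1.4,-0.1,0,0,0.003,6.5],[0,1.2,0,0,0,0,6.5],[0,0.6,0,0,0,0,6.5]]
  ]
}}

```text
time: 16.7
eef_pos: [0.5372, -0.008, 0.2008]
tcp_rot: [2.551, 1.554, 2.26]
contact_force: [-0.3, -0.0, 0.3]
gripper_width: 0.76
```

```bash
python3 - <<'E'
from h import *
to([.541,-.011,.128]);arc();p=th()
print(proj(p,[.541,-.011,.145]))
cv2.imwrite("pics/a6.png",cv2.resize(p["img"][120:230,197:327],None,fx=5,fy=5,interpolation=2))
E
```

```text
t 16.7 pos [ 0.5372 -0.008   0.2008] F [-0.3 -0.   0.3] w 6.49 q [-0.14  0.16 -0.28  1.15  0.01  1.72]
shift cm [ 7.27 -0.24  0.55] rot [-0.01  -0.014 -0.009]
stand xy -0.0045 0.0018 theta 1.08 r 0.1234
bail (np.float64(217.45485179230732), np.float64(0.3500000000000001)) [ 36.25352113 122.05633803]
[[262.16724284 201.6531488 ]]
```

View pics/a6.png

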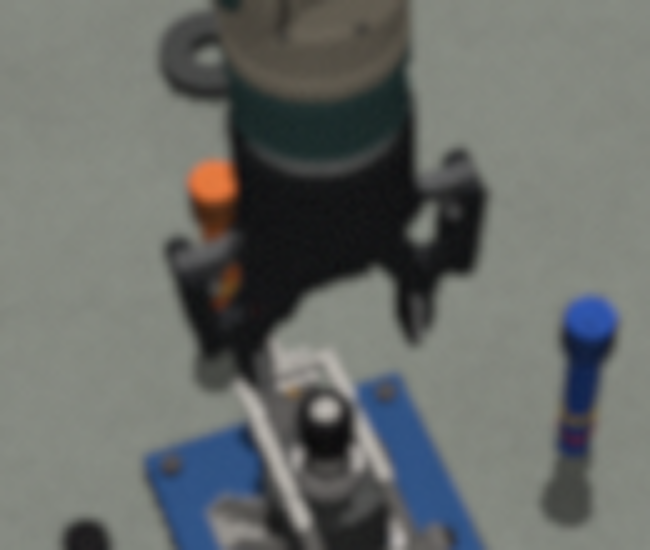

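The bail lies level in the catch. The knob top at crop (324,408), full (261.8,201.6), matches the predicted (262.2,201.7). I'm descending with the jaws open.

>>> {"api": "apply_moves", "payload": {
  "increments": [
    [[0.5,-0.1,0.2,-0.005,-0.005,-0.004,6.5],[0.8,-0.1,0.2,-0.005,-0.005,-0.004,6.5],[0.9,0,0.1,0,-0.004,0,6.5],[0.9,0,0,0,0,0,6.5],[0.9,0,0,0,0,0,6.5],[0.9,0,0,0,0,0,6.5],[0.9,0,0,0,0,0,6.5],[0.5,0,0,0,0,0,6.5],[0.3,0,0,0,0,0,6.5],[0,0,0,0,0,0,6.5]]
  ]
}}

```text
time: 17.75
eef_pos: [0.5395, -0.0113, 0.1259]
tcp_rot: [-3.046, 1.567, 2.957]
contact_force: [-0.4, 0.5, -0.3]
gripper_width: 0.759
```

```bash
python3 - <<'E'
from h import *
to([.541,-.011,.128]);arc();p=th()
E
```

```text
t 17.75 pos [ 0.5395 -0.0113  0.1259] F [-0.4  0.5 -0.3] w 6.49 q [-0.14  0.23 -0.37  0.98  0.    1.71]
shift cm [-0.21  0.07  0.14] rot [ 0.001 -0.004  0.   ]
stand xy -0.0014 -0.0007 theta 0.509 r 0.0695
bail (np.float64(217.45485179230732), np.float64(0.3500000000000001)) [ 36.25352113 122.05633803]
```

>>> {"api": "apply_moves", "payload": {
  "increments": [
    [[-0.2,0.05,0.15,0,0,0,5],[0,0,0,0,0,0,4],[0,0,0,0,0,0,3.4],[0,0,0,0,0,0,3.1],[0,0,0,0,0,0,2.8],[0,0,0,0,0,0,2.5],[0,0,0,0,0,0,2],[0,0,0,0,0,0,2],[0,0,0,0,0,0,2],[0,0,0,0,0,0,2]]
  ],
  "force": 40
}}

```text
time: 18.8
eef_pos: [0.5419, -0.0111, 0.1302]
tcp_rot: [3.053, 1.569, 2.774]
contact_force: [-0.5, 0.3, 0.2]
gripper_width: 0.315
```

```bash
python3 - <<'E'
from h import *
to([.541,-.011,.128]);arc();print(state()["torque"])
E
```

```text
t 18.8 pos [ 0.5419 -0.0111  0.1302] F [-0.5  0.3  0.2] w 2.69 q [-0.14  0.22 -0.36  0.99  0.    1.71]
shift cm [ 0.22 -0.02 -0.09] rot [ 0.001 -0.002 -0.   ]
stand xy 0.0009 0.0002 theta 0.568 r 0.071
[0.07175183 0.20130929 0.02092278]
```

>>> {"api": "apply_moves", "payload": {
  "increments": [
    [[0,0,0,0,0,0,2],[-0.1,0,0,0,0,0,2],[-0.15,0,0,0,0,0,2],[-0.15,0,0,0,0,0,2],[-0.15,0,0,0,0,0,2],[-0.15,0,0,0,0,0,2],[-0.15,0,0,0,0,0,2],[-0.15,0,0,0,0,0,2],[-0.15,0,0,0,0,0,2],[-0.15,0,0,0,0,0,2]]
  ],
  "force": 70
}}

```text
time: 19.8
eef_pos: [0.5398, -0.011, 0.1375]
tcp_rot: [-3.023, 1.563, 2.98]
contact_force: [1.6, 0.6, -11.0]
gripper_width: 0.307
```

```bash
python3 - <<'E'
from h import *
to([.541,-.011,.178]);arc();print(state()["torque"])
E
```

```text
t 19.8 pos [ 0.5398 -0.011   0.1375] F [  1.6   0.6 -11. ] w 2.62 q [-0.14  0.22 -0.35  1.01  0.    1.71]
shift cm [-4.05  0.03  0.08] rot [ 0.001 -0.008  0.001]
stand xy -0.0011 -0.0003 theta 0.646 r 0.0756
[-0.13968075 -0.71072911  0.02137616]
```

>>> {"api": "apply_moves", "payload": {
  "increments": [
    [[-0.1,0,0.06,0,-0.003,0,2],[-0.15,0,0.06,0,-0.003,0,2],[-0.15,0,0.04,0,-0.002,0,2],[-0.15,0,0.04,0,-0.002,0,2],[-0.15,0,0.03,0,-0.001,0,2],[-0.15,0,0.03,0,-0.001,0,2],[-0.15,0,0.03,0,-0.001,0,2],[-0.15,0,0.03,0,-0.001,0,2],[-0.15,0,0.03,0,-0.001,0,2],[-0.15,0,0.03,0,-0.001,0,2]]
  ]
}}

```text
time: 20.8
eef_pos: [0.5394, -0.0109, 0.1523]
tcp_rot: [-0.971, 1.57, -1.251]
contact_force: [0.5, 0.1, -9.1]
gripper_width: 0.307
```

```bash
python3 - <<'E'
from h import *
to([.541,-.011,.178]);arc();print(state()["torque"])
E
```

```text
t 20.8 pos [ 0.5394 -0.0109  0.1523] F [ 0.5  0.1 -9.1] w 2.62 q [-0.14  0.2  -0.34  1.03 -0.    1.71]
shift cm [-2.57  0.03  0.16] rot [0.001 0.001 0.001]
stand xy -0.0016 -0.0004 theta 0.785 r 0.0853
[ 0.16693031  0.01158829 -0.01503043]
```

>>> {"api": "apply_moves", "payload": {
  "increments": [
    [[-0.15,0,0.02,0,0,0,2],[-0.15,0,0.02,0,0,0,2],[-0.15,0,0.02,0,-0.001,0,2],[-0.15,0,0.02,0,0,0,2],[-0.15,0,0.02,0,-0.001,0,2],[-0.15,0,0.02,0,0,0,2],[-0.15,0,0.02,0,-0.001,0,2],[-0.15,0,0.02,0,0,0,2],[-0.15,0,0.02,0,-0.001,0,2],[-0.15,0,0.02,0,0,0,2]]
  ]
}}

```text
time: 21.8
eef_pos: [0.5403, -0.0113, 0.1681]
tcp_rot: [-0.36, 1.568, -0.639]
contact_force: [-0.8, 0.8, -10.0]
gripper_width: 0.304
```

```bash
python3 - <<'E'
from h import *
to([.5394,-.011,.179]);arc();print(state()["torque"])
E
```

```text
t 21.8 pos [ 0.5403 -0.0113  0.1681] F [ -0.8   0.8 -10. ] w 2.6 q [-0.14  0.18 -0.32  1.06 -0.    1.71]
shift cm [-1.09 -0.   -0.09] rot [0.001 0.003 0.001]
stand xy -0.0006 -0.0004 theta 0.9 r 0.0972
[0.10686352 0.19482373 0.05390844]
```

>>> {"api": "apply_moves", "payload": {
  "increments": [
    [[-0.15,0,0,0,0.001,0,2],[-0.15,0,0,0,0,0,2],[-0.15,0,0,0,0,0,2],[-0.15,0,0.01,0,0,0,2],[-0.15,0,0.01,0,0,0,2],[-0.15,0,0.01,0,0,0,2],[-0.1,0,0.01,0,0,0,2],[-0.05,0,0,0,0,0,2],[0,0,0,0,0,0,2],[0,0,0,0,0,0,2]]
  ]
}}

```text
time: 22.8
eef_pos: [0.5407, -0.0114, 0.1797]
tcp_rot: [-0.626, 1.569, -0.906]
contact_force: [-0.3, 1.0, -10.1]
gripper_width: 0.305
```

```bash
python3 - <<'E'
from h import *
to([.5394,-.011,.179]);arc();print(state()["torque"])
p=get_image("scene");cv2.imwrite("pics/a7.png",cv2.resize(p["img"][160:240,210:310],None,fx=7,fy=7,interpolation=2))
for n,h in(("mouth",.101),("knobbot at 49",.164)):print(n,(proj(p,[.541,-.011,h])-[210,160])*7)
E
```

```text
t 22.8 pos [ 0.5407 -0.0114  0.1797] F [ -0.3   1.  -10.1] w 2.6 q [-0.14  0.17 -0.31  1.09 -0.    1.71]
shift cm [ 0.07 -0.   -0.13] rot [0.001 0.001 0.001]
stand xy -0.0002 -0.0004 theta 0.967 r 0.1065
[0.16715063 0.12768432 0.00629143]
mouth [[367.80762658 359.62824595]]
knobbot at 49 [[363.97136432 260.6184981 ]]
```

View pics/a7.png

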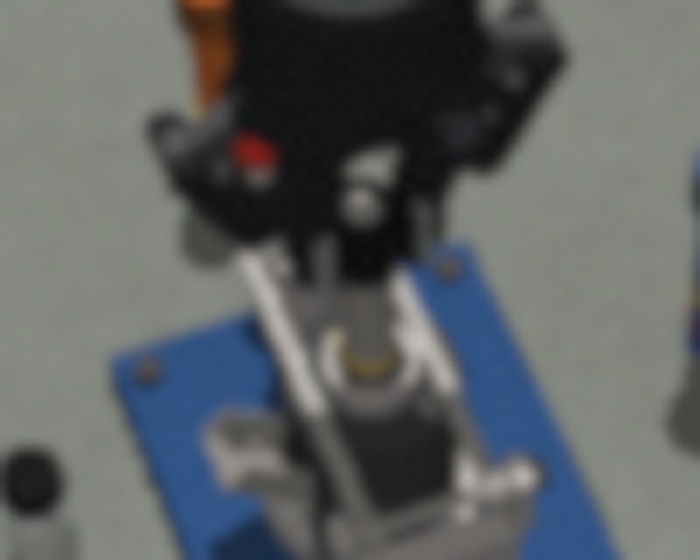

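The yellow ring shows at crop (368,362) just above the gland mouth, with no red ring on the rod. The bail ball is at (255,152), and the bail bars are level. I'll check the lift numerically.

```bash
python3 - <<'E'
from h import *
p=get_image("scene");c,sn=np.cos(YAW),np.sin(YAW)
f=lambda X:((proj(p,X)-[210,160])*7)[0].round(1)
for t in(0,.06,.12):
    ys=.06-.164*np.cos(t);print("ball",t,f([.541-sn*ys,-.011+c*ys,.094+.164*np.sin(t)]))
d=np.array(p["pose"])[:2,3]-[.541,-.011];d/=np.linalg.norm(d)
C=np.array([.541,-.011])
for L in(.042,.046,.050,.054):
    print(L,"ring lo/hi front",f([*(C+.01*d),.101+L-.042]),f([*(C+.01*d),.101+L-.038]),"knobtop",f([*C,.145+L]))
print("rod at mouth",f([*(C+.01*d),.101]),"gland front",f([*(C+.0175*d),.101]))
h=cv2.cvtColor(p["img"],cv2.COLOR_BGR2HSV)[205:218,250:275]
ys,xs=np.nonzero((h[...,0]>16)&(h[...,0]<32)&(h[...,1]>90));print("yellow px",np.c_[(xs+40.5)*7,(ys+45.5)*7].mean(0),((ys+45.5)*7).min(),((ys+45.5)*7).max(),len(xs))
col=p["img"][205:220,262];print(col.tolist())
E
```

```text
ball 0 [265.4 146.4]
ball 0.06 [264.4 131.4]
ball 0.12 [263.9 117.4]
0.042 ring lo/hi front [368.8 384.1] [368.5 378.2] knobtop [362.5 221.8]
0.046 ring lo/hi front [368.5 378.2] [368.3 372.2] knobtop [362.2 214.9]
0.05 ring lo/hi front [368.3 372.2] [368.1 366.2] knobtop [361.9 207.9]
0.054 ring lo/hi front [368.1 366.2] [367.8 360.1] knobtop [361.7 200.9]
rod at mouth [368.8 384.1] gland front [369.5 402.6]
yellow px [369.05555556 367.5       ] 360.5 374.5 9
[[80, 82, 84], [80, 82, 85], [81, 83, 84], [81, 83, 85], [80, 82, 84], [78, 83, 87], [70, 86, 93], [60, 86, 98], [56, 79, 89], [63, 72, 76], [79, 81, 83], [94, 96, 99], [94, 96, 99], [83, 84, 86], [65, 67, 68]]
```

```bash
python3 -c "
from h import *
s=state();print(s['qd'].round(4),s['contact_force']);print(job_done())"
```

```text
[-0.0029  0.0016 -0.0017 -0.0014 -0.0006 -0.0002] [-1.38162682  0.68730631 -9.50561868]
the job is handed in; nothing more can be done
None
```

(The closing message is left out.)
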